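Hold a motion sensor down on the probe fixture

TASK

Put the white motion sensor on the probe fixture for programming: first lift the red dust cap off the sprung black nest ring by its knob and park it, rim down, in the empty yellow ring on the same fixture. Then set the white sensor in the nest with its contact side (the flat underside) down and its orange lug in the nest's notch, press it straight down until the nest has gone down as far as it will go, and finish while still holding it there, for if it is let go the springs lift it off the probes. Leave the other things on the bench where they are.

Things in the scene. Friction and masses are not known exactly. Their poses are not given: they have to be found in the camera images.
- fixture: Fixed probe fixture: aluminium deck 170 (x) by 250 (y) mm, top 20 mm above the bench. On it the black sprung nest (centre at x -20, y -62 mm), the yellow parking ring (x -20, y +66 mm) and along the edge x +46 to +80 mm a black control pod 200 mm long, its top 50 mm above the bench. Origin: centre of its underside, on the bench; z up, x towards the pod.
- park (a point): Centre of the floor of the yellow parking ring, on the deck's top, 20 mm above the bench. The ring is 78 mm outside, 64 mm inside, 8 mm high. With the cap parked its rim hangs inside the ring, its flange rests on the ring's top and the cap's origin lies 2 mm above this point.
- nest (a joint): How far the sprung nest ring is pressed down, in m: 0 at rest, 0.010 at the hard stop. Its springs push up with 6 N at rest and 16 N at the stop. The nest moves straight down only.
- nest_seat (a point): Centre of the pocket floor of the nest, moving with it; 50 mm above the bench at rest. The black ring is 92 mm across; its round pocket, open in the middle, is 62.5 mm wide and 6 mm deep (ring top 6 mm above this point). Four guide posts 65 mm out (x +-46, y +-46 mm), with 12 mm heads, end 10 mm above this point at rest. x points from the centre to the notch, z up.
- nest_notch (a point): The notch in the nest's pocket wall, between two orange marks: 13 mm wide, 6 mm deep, cut outward through the wall at x 31 to 45 mm from the nest's centre. This point lies 33 mm from the nest's centre, at the height of the seat; a seated sensor's lug point coincides with it.
- cap: Red dust cap, about 80 g, at first on the nest: flange 80 mm across, 4 mm thick (6 to 10 mm above the origin); below it a round rim 58 mm across, 6 mm high, that hangs in the pocket; above it a black round knob 26 mm across (10 to 36 mm above the origin). Origin: centre of the rim's lower edge; z up through the knob. On the nest the origin is at the seat's height.
- sensor: White motion sensor, about 110 g, standing contact side down on the blue mat (its top is 3 mm above the bench): round flange 60 mm across, 8 mm thick; on it a straight round body 40 mm across from 8 to 35 mm up, then a dome to 49 mm. An orange lug, 8 mm wide, 8 mm to its top, juts out to 36 mm from the centre. Origin: centre of the flat underside; z up through the dome, x to the lug.
- sensor_lug (a point): Point on the middle of the orange lug, 33 mm from the sensor's centre, at the height of its underside.
- grey_sensor: Bystander: a dark grey sensor of the same shape, on the mat; origin at the centre of its underside.
- solder_spool: Bystander: spool of solder with green ends, 52 mm across, 40 mm high, standing on the mat; origin at the centre of its underside.
- tip_cleaner: Bystander: round brass-wool tip cleaner, 76 mm across, 52 mm high; origin at the centre of its underside.
- flux_bottle: Bystander: small white bottle with a red cap, 34 mm across, 75 mm high; origin at the centre of its underside.
- screwdriver: Bystander: yellow-handled screwdriver lying on the bench, 150 mm long; origin under its middle.
There are look-alikes about, which are no part of the job. Of the things shaped like the cap, the red one is meant.

How it is judged:
By the outcome, as a careful person would: the job done as asked, in the order asked, and still so for the second after the job is handed in, while the arm keeps its last pose, push and grip.
It also fails if it takes over 58 s, if anything falls off the work surface, if the arm or the gripper's body presses on something with over 40 N, if the wrist force passes 120 N, or if a joint passes its speed limit or range.

ROBOT

A 6-joint arm with a two-finger parallel gripper is mounted at the origin on the work surface. World frame = base frame: x ahead of the robot, y to its left, z up, the work surface at z = 0. Lengths are in m, angles in rad, forces in N, time in s.
With the tool pointing down it reaches from about 0.35 to 0.775 m from the base axis. Payload 5.5 kg.
Tool frame: the origin (TCP) lies midway between the tips of the shut fingers; the grasp point (between the pads) lies env.grasp_offset behind it (env.grasp_offset is the distance from the TCP to the grasp point, in m); z points along the fingers, y is the line along which they close (so a half turn about z gives the same grasp; the last joint's range is limited). The gripper opens to 85 mm and grips with 20 to 120 N. Pads are 22 mm wide; open, the fingers measure 114 mm over their backs; the gripper's body (76 mm by 85 mm) begins 54 mm behind the grasp point. The pads swing forward as they close: fully open they stand 13 mm farther back than shut.
Start: joints at [1.024, 0.313, 0.046, 1.304, 0, 1.431], TCP at [0.228, 0.528, 0.231] pointing down, gripper open.
Joint ranges: [-2.76, 2.76], [-0.86, 1.69], [-1.03, 1.26], [-2.2, 2.34], [-1.47, 1.5], [-3.14, 3.14]. Speed limits (rad/s): [2.57, 2.57, 3.14, 3.14, 3.14, 3.14].

INTERFACE

Orientations are given as a unit quaternion [w, x, y, z].
In Python, from workcell import monitor, viewer, order, env gives the robot as it stands.
- The arm moves only by the tool carry_out, never from a script. Its argument "plan" is a list that holds one entry, the list of rows, each a list of 7 numbers: the turn, a rotation vector about the world's x, y, z in rad, then the shift along the world's x, y, z in mm, then the finger opening in mm, from 0 to 85.4. A call has 1 to 20 rows; each row is the pose to reach, as a shift and turn from the pose commanded when the call began; what a row does not reach only later rows make up. A row lasts 1/10 s, in which the tool goes at most 50 mm and 8.59 degrees, less where a joint would pass 70% of its speed; a pose out of reach is approached as far as the arm can. A call with a gripper value outside its range is refused whole. The fingers move at their own pace and stop on an object; "squeeze" is the grip in N (left out, the last holds). Time passes only in rows, so rows that repeat a pose let the fingers close. It gives the time, the measured TCP pose, the force, the opening and the grip force at its end, in the units of the state.
- monitor.get_state(): the state, without advancing time (a new reading comes with each control period).
- viewer.read_camera(name): name is "scene" or "top"; returns the picture (480x640x3 uint8, red, green, blue); there is no depth.
- viewer.calibration(name): a dict with "K" (3x3 intrinsics, pixels), "dist" ([k1, k2, p1, p2, k3] as OpenCV has them; the pictures are not rectified), "eye" and "rotation" of the camera in the world. Camera axes: x right, y down, z forward; pixel columns grow to the right and rows downward; lengths in m; the calibration is good to about 2 mm. A picture is of the moment at which its call begins. calibration takes no time and is no camera call.
- order.hand_in(): hands the job in; it is judged then, once.
The state is a dict: "clock": time; "joint_pos": joint angles; "qvel": joint speeds; "tau": joint torques, N m; "tcp_pos": TCP position; "orientation": TCP orientation; "wrist_force": force on the tool from outside, world axes, zero at the start; "ft_torque": the same for the moment, N m; "finger_gap": finger opening in m; "grip_force": force on a finger pad.
Only numpy, scipy, OpenCV 4.12 (cv2) and the standard library are available. Lean on these libraries where they do the work, as an engineer would, in place of code of your own. Each camera call takes 0.05 s, during which the arm holds its last target. There are 200 camera calls.

## Working session

There is one attempt and no reset: what is moved stays moved. The work goes in short steps, Python scripts to look and compute and a tool call to move; the robot and the scene stay as the last step left them, time stands still between calls to the robot, and variables do not carry over. Pictures are saved under pics/ and viewed, at most 10 in all, crops included, and the job is handed in when it is done.

Besides the shell and the picture viewer there is one more tool, called after "Request:" by a JSON object that holds its "op" and its "data". carry_out: Moves the arm, as the interface text tells. Its arguments: {"type":"object","properties":{"plan":{"type":"array","items":{"type":"array","items":{"type":"array","items":{"type":"number"}}}},"squeeze":{"type":"number"}},"required":["plan"]}

```bash
mkdir -p pics; cat > h.py <<'E'
import numpy as np, cv2
from workcell import monitor, viewer, order, env
def cal(n):
    c=viewer.calibration(n); return np.array(c["K"],float),np.array(c["dist"],float),np.array(c["eye"],float),np.array(c["rotation"],float)
def rays(n,px):
    K,d,e,R=cal(n); u=cv2.undistortPoints(np.array(px,float).reshape(-1,1,2),K,d).reshape(-1,2)
    v=np.c_[u,np.ones(len(u))]@R.T; return e,v/np.linalg.norm(v,axis=1,keepdims=True)
def plane(n,px,z):
    e,v=rays(n,px); return e+v*((z-e[2])/v[:,2:3])
def tri(p1,p2,n1="scene",n2="top"):
    e1,a=rays(n1,[p1]); e2,b=rays(n2,[p2]); a=a[0];b=b[0]
    s=np.linalg.lstsq(np.c_[a,-b],e2-e1,rcond=None)[0]
    q1=e1+a*s[0];q2=e2+b*s[1]; return (q1+q2)/2,np.linalg.norm(q1-q2)
def proj(n,P):
    K,d,e,R=cal(n); return cv2.projectPoints((np.atleast_2d(P)-e)@R,np.zeros(3),np.zeros(3),K,d)[0].reshape(-1,2)
def shot(n,f=None):
    im=viewer.read_camera(n)
    if f: cv2.imwrite(f"pics/{f}.png",im[:,:,::-1])
    return im
E
python3 - <<'E'
from h import *
print(monitor.get_state(),env.grasp_offset)
for n in("scene","top"):
    K,d,e,R=cal(n);print(n,K,d,e,R); shot(n,n+"0")
E
```

```text
{'clock': 0.0, 'joint_pos': array([1.02440508e+00, 3.14029636e-01, 4.49581305e-02, 1.30359456e+00,
       3.45328420e-05, 1.43118645e+00]), 'qvel': array([-0.00115006,  0.00016085,  0.0014459 , -0.00129108, -0.00015291,
       -0.00020513]), 'tau': array([ 4.34548720e-04, -4.80629396e+01,  2.98530972e+01,  1.93538703e-02,
       -2.18860414e-04,  6.29283804e-06]), 'tcp_pos': array([0.22723474, 0.52763101, 0.23038372]), 'orientation': array([-3.30671417e-04,  2.01991206e-01,  9.79386889e-01, -8.74608208e-04]), 'wrist_force': array([-0.29114703, -0.1174263 , -0.26453495]), 'ft_torque': array([ 0.00217621, -0.00032041, -0.02338383]), 'grip_force': 0.0, 'finger_gap': 0.08535519628703121} 0.0187
scene [[454.50491429   0.         315.37841045]
 [  0.         454.50491429 237.54089422]
 [  0.           0.           1.        ]] [-0.0134502  0.         0.         0.         0.       ] [1.2198187  0.09385721 1.02623331] [-0.19398556  0.62624479  0.71987562 -0.22796088]
top [[448.3062258    0.         323.30236106]
 [  0.         448.3062258  240.50206882]
 [  0.           0.           1.        ]] [0.00700306 0.         0.         0.         0.        ] [0.36819324 0.00653889 0.96876436] [ 0.07749427 -0.67395188  0.72958984 -0.0864995 ]
```

View pics/top0.png

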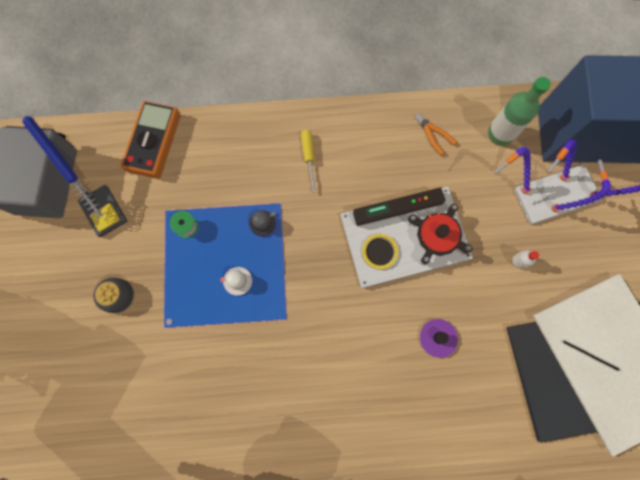

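View pics/scene0.png

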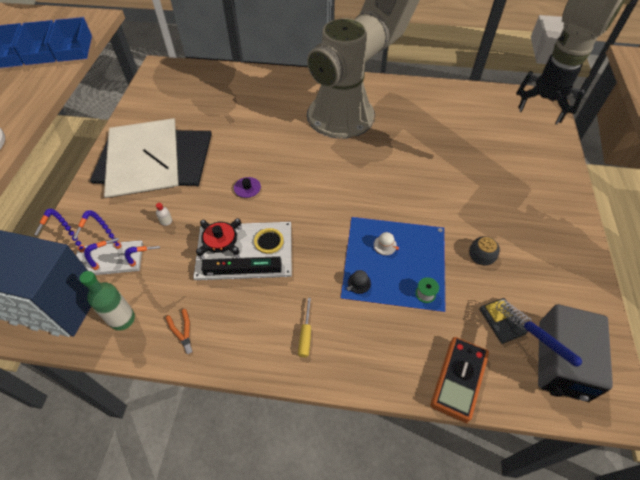

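The top view shows:
- the white sensor at (237,281), with its orange lug at about (223,280)
- the red cap on the nest at (440,234)
- the yellow ring at (380,251)

Things shaped like the cap: red on the nest (440,234), and purple on the bench at (439,338). The red one is meant. Things shaped like the sensor: white (237,281), and dark grey (263,222). The white one is meant. I'll measure next and confirm with a crop.

```bash
sed -i 's/np.array(c\["rotation"\],float)$/Rotation.from_quat(np.array(c["rotation"],float),scalar_first=True).as_matrix()/; 1i from scipy.spatial.transform import Rotation' h.py
cat >> h.py <<'E'
def blobs(im,lo,hi,box,amin=8):
    x0,y0,x1,y1=box; hsv=cv2.cvtColor(im,cv2.COLOR_RGB2HSV)
    m=cv2.inRange(hsv,np.array(lo),np.array(hi)); k=np.zeros_like(m); k[y0:y1,x0:x1]=m[y0:y1,x0:x1]
    n,l,s,c=cv2.connectedComponentsWithStats(k)
    return sorted([(int(s[i,4]),c[i].round(1).tolist(),s[i,:4].tolist()) for i in range(1,n) if s[i,4]>=amin],reverse=True)
E
python3 - <<'E'
from h import *
t=shot("top");s=shot("scene")
for nm,im,b in(("top",t,dict(f=(335,185,480,290),w=(210,255,265,305))),("scene",s,dict(f=(190,210,300,280),w=(365,225,410,262)))):
    print(nm)
    print(" red",blobs(im,(0,180,100),(6,255,255),b["f"],30)[:3])
    print(" yellow",blobs(im,(22,120,100),(35,255,255),b["f"],30)[:3])
    print(" black knob etc",blobs(im,(0,0,0),(180,255,60),b["f"],10)[:6])
    print(" white",blobs(im,(0,0,130),(180,70,255),b["w"],30)[:3])
    print(" orange lug",blobs(im,(0,90,100),(20,255,255),b["w"],3)[:3])
    print(" orange notch",blobs(im,(8,150,120),(20,255,255),b["f"],2)[:5])
a=cv2.resize(t[180:310,205:485],None,fx=2.8,fy=2.8,interpolation=cv2.INTER_CUBIC)[:, :784]
c=cv2.resize(s[200:290,185:455],None,fx=2.9,fy=2.6,interpolation=cv2.INTER_CUBIC)[:, :783]
h=min(a.shape[1],c.shape[1]); o=np.vstack([a[:,:h],c[:,:h]])
cv2.imwrite("pics/crop0.png",o[:600,:,::-1]);print(o.shape)
E
```

```text
top
 red [(928, [439.9, 232.9], [422, 214, 38, 37])]
 yellow [(383, [379.5, 251.5], [362, 234, 36, 35])]
 black knob etc [(978, [401.2, 206.6], [355, 190, 89, 34]), (396, [379.4, 251.3], [368, 240, 24, 23]), (91, [442.0, 230.9], [437, 226, 11, 11]), (52, [461.7, 246.6], [457, 242, 10, 11]), (46, [416.8, 222.0], [410, 219, 12, 8]), (37, [427.6, 250.5], [421, 242, 14, 14])]
 white [(651, [237.0, 280.7], [222, 267, 30, 29])]
 orange lug [(10, [222.5, 279.2], [221, 278, 4, 3])]
 orange notch [(12, [425.5, 197.5], [424, 196, 4, 4]), (5, [429.2, 215.6], [428, 215, 3, 2]), (2, [437.5, 213.0], [437, 213, 2, 1])]
scene
 red [(484, [218.8, 236.1], [203, 223, 31, 25])]
 yellow [(248, [268.2, 240.9], [254, 229, 29, 24])]
 black knob etc [(1035, [240.7, 265.9], [202, 257, 79, 18]), (266, [268.8, 240.3], [259, 233, 21, 16]), (233, [218.2, 248.0], [196, 232, 43, 24]), (86, [217.0, 231.5], [213, 226, 9, 12]), (45, [235.1, 224.2], [231, 221, 9, 8]), (37, [204.4, 225.0], [201, 222, 8, 8])]
 white [(302, [386.6, 243.5], [375, 232, 22, 23])]
 orange lug [(11, [395.4, 247.0], [393, 246, 5, 4])]
 orange notch [(5, [217.6, 262.8], [217, 262, 2, 3]), (2, [220.5, 248.0], [220, 248, 2, 1]), (2, [213.5, 248.0], [213, 248, 2, 1])]
(598, 783, 3)
```

View pics/crop0.png

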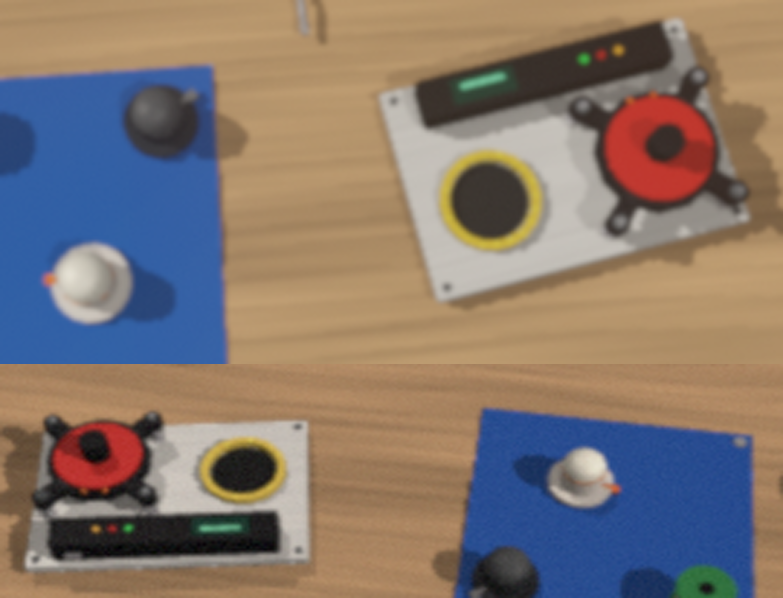

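The crop confirms the red cap on the nest. The notch's orange marks face the pod, at top (428.5,215.5) and (437,213). The white sensor's lug points left in the top view. Now I'll compute positions.

```bash
python3 - <<'E'
from h import *
def ell(im,lo,hi,box,lo2=None,hi2=None):
    x0,y0,x1,y1=box; hsv=cv2.cvtColor(im,cv2.COLOR_RGB2HSV)[y0:y1,x0:x1]
    m=cv2.inRange(hsv,np.array(lo),np.array(hi))
    c=max(cv2.findContours(m,cv2.RETR_EXTERNAL,cv2.CHAIN_APPROX_NONE)[0],key=len)
    e=cv2.fitEllipse(cv2.convexHull(c)); return np.array(e[0])+[x0,y0],e[1]
t=shot("top");s=shot("scene")
Y=((22,120,100),(35,255,255));Rd=((0,180,100),(6,255,255));W=((0,0,130),(180,70,255))
P={}
for nm,c,bt,bs,z in(("ring",Y,(335,225,405,280),(245,222,295,262),.028),("cap",Rd,(415,205,470,262),(198,218,240,262),.060),("sensor",W,(210,255,265,305),(365,225,410,262),.011)):
    a,ea=ell(t,*c,bt); b,eb=ell(s,*c,bs); q,r=tri(b,a)
    P[nm]=q; print(nm,a.round(1),b.round(1),"tri",q.round(4),"res",r.round(4),"plane top",plane("top",[a],z)[0].round(4),"scene",plane("scene",[b],z)[0].round(4))
print("knob",tri([217,231.5],[442,230.9]))
print("lug",tri([395.4,247],[222.5,279.2]),plane("top",[[222.5,279.2]],.011),plane("scene",[[395.4,247]],.011))
d=P["ring"]-P["cap"];print("dist",np.hypot(*d[:2]),"fix yaw",np.degrees(np.arctan2(d[1],d[0]))-90)
print("notch marks", plane("top",[[429.2,215.6],[437.2,213]],.056),plane("scene",[[220.5,248],[213.5,248]],.056))
# pod long axis
hsv=cv2.cvtColor(t,cv2.COLOR_RGB2HSV);m=cv2.inRange(hsv,(0,0,0),(180,255,60));m[:,:350]=0;m[:,446:]=0;m[:188]=0;m[226:]=0
m[218:,405:]=0
c=max(cv2.findContours(m,0,2)[0],key=cv2.contourArea);bx=cv2.boxPoints(cv2.minAreaRect(c));print("pod",bx,plane("top",bx,.05))
E
```

```text
ring [379.7 251.1] [268.4 240.4] tri [ 0.5578 -0.1334  0.0259] res 0.0003 plane top [ 0.5574 -0.1332  0.028 ] scene [ 0.5591 -0.1327  0.028 ]
cap [440.3 232.5] [218.3 235.1] tri [ 0.5808 -0.259   0.0588] res 0.001 plane top [ 0.5806 -0.2592  0.06  ] scene [ 0.5816 -0.2581  0.06  ]
sensor [236.8 280.6] [385.7 243.5] tri [0.5195 0.1773 0.0175] res 0.0023 plane top [0.5207 0.1773 0.011 ] scene [0.5148 0.179  0.011 ]
knob (array([ 0.58039892, -0.25924406,  0.07408663]), np.float64(0.00020080767893358684))
lug (array([0.52546539, 0.20581961, 0.01553533]), np.float64(0.00217021181711604)) [[0.52612158 0.20787425 0.011     ]] [[0.52261444 0.20523621 0.011     ]]
dist 0.12775622504160516 fix yaw 10.388767858536795
notch marks [[ 0.62007041 -0.24214587  0.056     ]
 [ 0.62444138 -0.25985757  0.056     ]] [[ 0.617672   -0.2434438   0.056     ]
 [ 0.62012957 -0.26128586  0.056     ]]
pod [[353.8236  210.29414]
 [440.4118  188.64708]
 [443.94122 202.76472]
 [357.35303 224.41179]] [[ 0.64616328 -0.0844371   0.05      ]
 [ 0.68016871 -0.27612225  0.05      ]
 [ 0.64775487 -0.27921909  0.05      ]
 [ 0.61438463 -0.08893286  0.05      ]]
```

Nest centre is (0.581,-0.259) and ring centre (0.558,-0.133). They measure 128 mm apart as they should, and the heights agree with the text. Fixture yaw is 10.3°, with the notch facing the pod. Moving above the cap.

Request:
{"op": "carry_out", "data": {"plan": [[[0,0,0.586,353,-787,-101,60],[0,0,0.586,353,-787,-101,60],[0,0,0.586,353,-787,-101,60],[0,0,0.586,353,-787,-101,60],[0,0,0.586,353,-787,-101,60],[0,0,0.586,353,-787,-101,60],[0,0,0.586,353,-787,-101,60],[0,0,0.586,353,-787,-101,60],[0,0,0.586,353,-787,-101,60],[0,0,0.586,353,-787,-101,60],[0,0,0.586,353,-787,-101,60],[0,0,0.586,353,-787,-101,60],[0,0,0.586,353,-787,-101,60],[0,0,0.586,353,-787,-101,60],[0,0,0.586,353,-787,-101,60],[0,0,0.586,353,-787,-101,60],[0,0,0.586,353,-787,-101,60],[0,0,0.586,353,-787,-101,60],[0,0,0.586,353,-787,-101,60],[0,0,0.586,353,-787,-101,60]]], "squeeze": 40}}

```text
clock: 2.3
tcp_pos: [0.5801, -0.2593, 0.1295]
orientation: [-0.001, -0.089, 0.996, 0.001]
wrist_force: [0.6, 1.1, 0.1]
finger_gap: 0.0602
grip_force: 0.0
```

Request:
{"op": "carry_out", "data": {"plan": [[[0,0,0,0,0,-30,60],[0,0,0,0,0,-50,60],[0,0,0,0,0,-66,60],[0,0,0,0,0,-66,60],[0,0,0,0,0,-66,60]]]}}

```text
clock: 2.8
tcp_pos: [0.5803, -0.2576, 0.0649]
orientation: [-0.0, -0.09, 0.996, 0.0]
wrist_force: [0.0, -0.3, 0.7]
finger_gap: 0.0604
grip_force: 0.0
```

Request:
{"op": "carry_out", "data": {"plan": [[[0,0,0,0,0,0,20],[0,0,0,0,0,0,20],[0,0,0,0,0,0,20],[0,0,0,0,0,0,20],[0,0,0,0,0,0,20],[0,0,0,0,0,0,20]]]}}

```text
clock: 3.4
tcp_pos: [0.5812, -0.2591, 0.0651]
orientation: [0.001, -0.09, 0.996, -0.0]
wrist_force: [1.6, 1.1, 3.6]
finger_gap: 0.0247
grip_force: 39.0
```

Request:
{"op": "carry_out", "data": {"plan": [[[0,0,0,0,0,15,20],[0,0,0,0,0,35,20],[0,0,0,-23,126,35,20],[0,0,0,-23,126,35,20],[0,0,0,-23,126,35,20],[0,0,0,-23,126,35,20],[0,0,0,-23,126,35,20]]]}}

```text
clock: 4.1
tcp_pos: [0.5572, -0.1324, 0.0989]
orientation: [-0.0, -0.09, 0.996, -0.0]
wrist_force: [0.1, -0.2, -0.3]
finger_gap: 0.0243
grip_force: 39.6
```

```bash
python3 - <<'E'
from h import *
t=shot("top");s=shot("scene")
a=cv2.resize(t[180:300,335:490],None,fx=2.5,fy=2.5,interpolation=cv2.INTER_CUBIC)
b=cv2.resize(s[190:310,180:335],None,fx=2.5,fy=2.5,interpolation=cv2.INTER_CUBIC)
cv2.imwrite("pics/held1.png",np.hstack([a,b])[:,:,::-1])
print(monitor.get_state()["tcp_pos"])
E
```

```text
[ 0.5577523  -0.13376957  0.09899702]
```

View pics/held1.png

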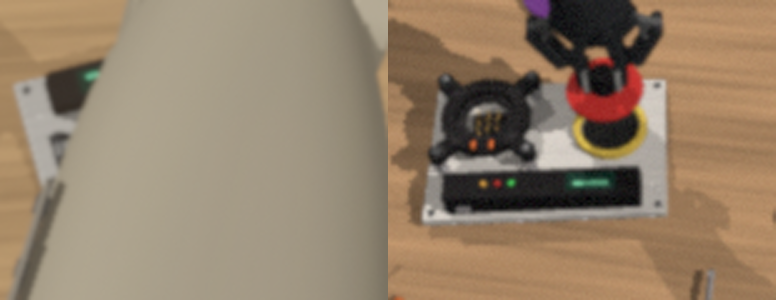

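The cap is held level over the yellow ring, and the nest now shows open with its notch marks. The arm hides the top view. I'll check the cap's position in the grip before lowering.

```bash
python3 - <<'E'
from h import *
s=shot("scene")
hsv=cv2.cvtColor(s,cv2.COLOR_RGB2HSV);m=cv2.inRange(hsv,(0,170,70),(7,255,255));m[:,:248]=0;m[:,288:]=0;m[:205]=0;m[245:]=0
c=max(cv2.findContours(m,0,1)[0],key=len);e=cv2.fitEllipse(cv2.convexHull(c));print(e,cv2.boundingRect(c))
print(plane("scene",[e[0]],.0945), "expect centre px",proj("scene",[[.558,-.1333,.0945]]))
E
```

```text
((266.2899169921875, 225.76182556152344), (25.054515838623047, 29.53725242614746), 78.46900939941406) (252, 216, 29, 23)
[[ 0.55951342 -0.13185177  0.0945    ]] expect centre px [[265.8522265 225.2253492]]
```

Request:
{"op": "carry_out", "data": {"plan": [[[0,0,0,0,0,-30,20],[0,0,0,0,0,-45,20],[0,0,0,0,0,-54,20],[0,0,0,0,0,-58,20],[0,0,0,0,0,-61,20],[0,0,0,0,0,-61,20],[0,0,0,0,0,-61,20]]]}}

```text
clock: 4.95
tcp_pos: [0.5581, -0.1332, 0.039]
orientation: [0.001, -0.089, 0.996, -0.0]
wrist_force: [-0.8, -0.3, -1.0]
finger_gap: 0.0245
grip_force: 39.6
```

Request:
{"op": "carry_out", "data": {"plan": [[[0,0,0,0,0,-2,20],[0,0,0,0,0,-3,20],[0,0,0,0,0,-3,20],[0,0,0,0,0,-3,20]]]}}

```text
clock: 5.35
tcp_pos: [0.5584, -0.1332, 0.0378]
orientation: [0.001, -0.09, 0.996, -0.001]
wrist_force: [-4.0, 1.2, 11.6]
finger_gap: 0.024
grip_force: 40.8
```

Request:
{"op": "carry_out", "data": {"plan": [[[0,0,0,0,0,0,60],[0,0,0,0,0,0,60],[0,0,0,0,0,0,60],[0,0,0,0,0,0,60],[0,0,0,0,0,50,60],[0,0,0,0,0,90,60],[0,0,0,0,0,90,60]]]}}

```text
clock: 6.05
tcp_pos: [0.5613, -0.1343, 0.1312]
orientation: [0.005, -0.09, 0.996, -0.002]
wrist_force: [1.5, -0.2, -0.1]
finger_gap: 0.0601
grip_force: 0.0
```

Request:
{"op": "carry_out", "data": {"plan": [[[0,0,-0.354,-37,311,10,75],[0,0,-0.354,-37,311,10,75],[0,0,-0.354,-37,311,10,75],[0,0,-0.354,-37,311,10,75],[0,0,-0.354,-37,311,10,75],[0,0,-0.354,-37,311,10,75],[0,0,-0.354,-37,311,10,75],[0,0,-0.354,-37,311,10,75],[0,0,-0.354,-37,311,10,75],[0,0,-0.354,-37,311,10,75]]]}}

```text
clock: 7.05
tcp_pos: [0.5205, 0.1771, 0.1349]
orientation: [-0.0, 0.088, 0.996, -0.0]
wrist_force: [0.2, 0.3, 1.2]
finger_gap: 0.0751
grip_force: 0.0
```

```bash
python3 - <<'E'
from h import *
t=shot("top");s=shot("scene")
a=cv2.resize(t[180:300,335:490],None,fx=2.5,fy=2.5,interpolation=cv2.INTER_CUBIC)
b=cv2.resize(s[195:285,190:300],None,fx=3.5,fy=3.33,interpolation=cv2.INTER_CUBIC)
c=cv2.resize(s[180:280,340:460],None,fx=2.5,fy=2.5,interpolation=cv2.INTER_CUBIC)
d=np.zeros((550,776,3),np.uint8);d[:300,:387]=a[:300,:387];d[:300,388:773]=b[:300,:385];d[300:550,:300]=c
cv2.imwrite("pics/p2.png",d[:,:,::-1])
Rd=((0,180,100),(6,255,255))
print(blobs(t,*Rd,(335,185,480,290),30),blobs(s,*Rd,(190,210,300,280),30))
O=((5,150,110),(20,255,255))
print(blobs(t,*O,(415,205,450,222),2),blobs(s,*O,(205,240,230,256),2))
E
```

```text
[(657, [378.8, 251.3], [364, 235, 33, 33])] [(389, [268.4, 240.9], [255, 229, 27, 23])]
[(17, [430.2, 216.9], [428, 215, 5, 5]), (16, [438.4, 215.0], [437, 213, 4, 5])] [(8, [220.8, 247.2], [220, 246, 3, 4]), (7, [213.6, 247.3], [213, 246, 2, 4])]
```

View pics/p2.png

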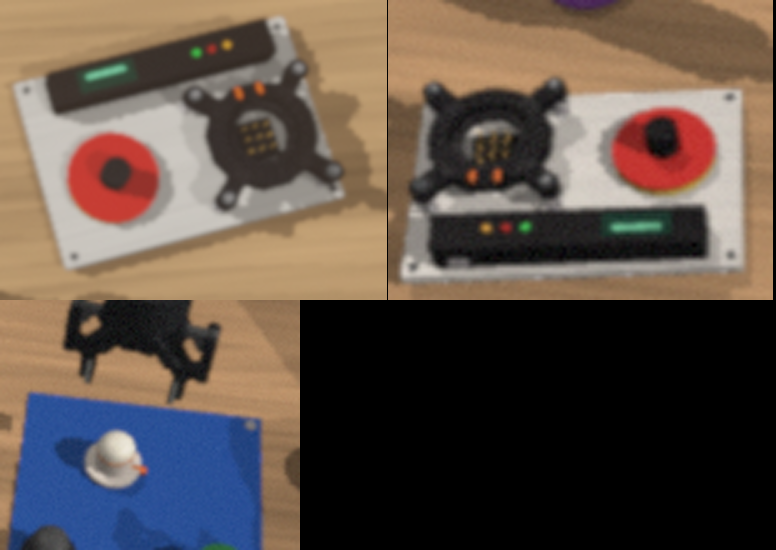

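The cap is parked rim down in the yellow ring, the nest and its probes are clear, and the gripper hovers over the white sensor with the lug towards +y. Now the first, centring grasp along the lug.

Request:
{"op": "carry_out", "data": {"plan": [[[0,0,0,0,0,-50,75],[0,0,0,0,0,-90,75],[0,0,0,0,0,-110,75],[0,0,0,0,0,-122,75],[0,0,0,0,0,-122,75],[0,0,0,0,0,-122,38],[0,0,0,0,0,-122,38],[0,0,0,0,0,-122,38],[0,0,0,0,0,-122,38],[0,0,0,0,0,-122,38],[0,0,0,0,0,-122,38]]], "squeeze": 20}}

```text
clock: 8.25
tcp_pos: [0.522, 0.1782, 0.015]
orientation: [0.002, 0.087, 0.996, 0.0]
wrist_force: [-0.1, -2.0, 5.6]
finger_gap: 0.0397
grip_force: 20.2
```

```bash
python3 - <<'E'
from h import *
print("marks",tri([217.2,247.25],[434.3,215.95]))
a=np.array([(194,97),(298,69),(331,171),(229,200)])/2.5+[335,180]
b=np.array([(424-388,186),(436-388,92),(553-388,90),(545-388,183)])/[3.5,3.33]+[190,195]
for k in(0,1):print("")
A=plane("top",a,.06);B=plane("scene",b,.06)
print(A.mean(0),A,B.mean(0),B)
E
```

```text
marks (array([ 0.61784468, -0.25198225,  0.05807162]), np.float64(0.0004931828653275224))


[ 0.57853574 -0.25875972  0.06      ] [[ 0.61474779 -0.20522054  0.06      ]
 [ 0.63233066 -0.29628104  0.06      ]
 [ 0.54235414 -0.31060083  0.06      ]
 [ 0.52471037 -0.22293646  0.06      ]] [ 0.58441697 -0.25548839  0.06      ] [[ 0.63568365 -0.29091439  0.06      ]
 [ 0.54751684 -0.30730112  0.06      ]
 [ 0.5335012  -0.21953848  0.06      ]
 [ 0.62096622 -0.20419956  0.06      ]]
```

Request:
{"op": "carry_out", "data": {"plan": [[[0,0,0,0,0,0,52],[0,0,0,0,0,2,52],[0,0,0,0,0,2,52],[0,0,0.15,0,0,2,52],[0,0,0.3,0,0,2,52],[0,0,0.45,0,0,2,52],[0,0,0.6,0,0,2,52],[0,0,0.75,0,0,2,52],[0,0,0.9,0,0,2,52],[0,0,1.05,0,0,2,52],[0,0,1.2,0,0,2,52],[0,0,1.35,0,0,2,52],[0,0,1.5,0,0,2,52],[0,0,1.57,0,0,2,52],[0,0,1.57,0,0,2,52],[0,0,1.57,0,0,2,36],[0,0,1.57,0,0,2,36],[0,0,1.57,0,0,2,36],[0,0,1.57,0,0,2,36],[0,0,1.57,0,0,2,36]]], "squeeze": 20}}

```text
clock: 10.25
tcp_pos: [0.5206, 0.1782, 0.0153]
orientation: [0.0, -0.642, 0.766, 0.0]
wrist_force: [0.3, 0.5, 0.5]
finger_gap: 0.0392
grip_force: 20.4
```

Request:
{"op": "carry_out", "data": {"plan": [[[0,0,0,0,0,0,36],[0,0,0,0,0,0,36],[0,0,0,0,0,0,36],[0,0,0,0,0,10,36],[0,0,0,0,0,50,36],[0,0,0,0,0,100,36],[0,0,0,0,0,100,36],[0,0,0,0,0,100,36]]], "squeeze": 70}}

```text
clock: 11.05
tcp_pos: [0.5216, 0.1783, 0.1169]
orientation: [0.001, -0.642, 0.766, -0.001]
wrist_force: [0.0, -0.6, -2.2]
finger_gap: 0.038
grip_force: 70.5
```

Request:
{"op": "carry_out", "data": {"plan": [[[0,0,-1.217,60,-437,0,36],[0,0,-1.217,60,-437,0,36],[0,0,-1.217,60,-437,0,36],[0,0,-1.217,60,-437,0,36],[0,0,-1.217,60,-437,0,36],[0,0,-1.217,60,-437,0,36],[0,0,-1.217,60,-437,0,36],[0,0,-1.217,60,-437,0,36],[0,0,-1.217,60,-437,0,36],[0,0,-1.217,60,-437,0,36],[0,0,-1.217,60,-437,0,36],[0,0,-1.217,60,-437,0,36],[0,0,-1.217,60,-437,0,36]]]}}

```text
clock: 12.35
tcp_pos: [0.58, -0.2571, 0.1147]
orientation: [-0.001, -0.09, 0.996, 0.001]
wrist_force: [-0.1, 0.8, -1.0]
finger_gap: 0.0378
grip_force: 70.7
```

```bash
python3 - <<'E'
from h import *
t=shot("top","t3");s=shot("scene","s3");st=monitor.get_state();print(st["tcp_pos"],st["orientation"])
b=cv2.resize(s[180:280,180:300],None,fx=6,fy=6,interpolation=cv2.INTER_CUBIC)
cv2.imwrite("pics/p3.png",b[:,:,::-1])
z=st["tcp_pos"][2]-.0123
c=st["tcp_pos"]; 
print("expected lug px",proj("scene",[[c[0]+.0335*np.cos(.178),c[1]+.0335*np.sin(.178),z+.006]]),"ctr flange top",proj("scene",[[c[0],c[1],z+.008]]))
print(blobs(s,(0,120,100),(20,255,255),(195,215,240,262),2), blobs(t,(0,120,100),(20,255,255),(400,180,480,260),2))
E
```

```text
[ 0.58047907 -0.2573845   0.11526149] [-2.16482971e-04 -8.99519231e-02  9.95946057e-01  2.37450571e-04]
expected lug px [[214.0036616  234.41224051]] ctr flange top [[215.05561911 223.08173028]]
[(13, [214.8, 234.4], [213, 232, 4, 5]), (5, [220.6, 247.2], [220, 246, 2, 3]), (5, [213.6, 247.2], [213, 246, 2, 3])] [(12, [425.5, 197.5], [424, 196, 4, 4]), (8, [419.1, 199.1], [418, 198, 3, 3]), (3, [438.3, 211.3], [438, 211, 2, 2])]
```

View pics/p3.png

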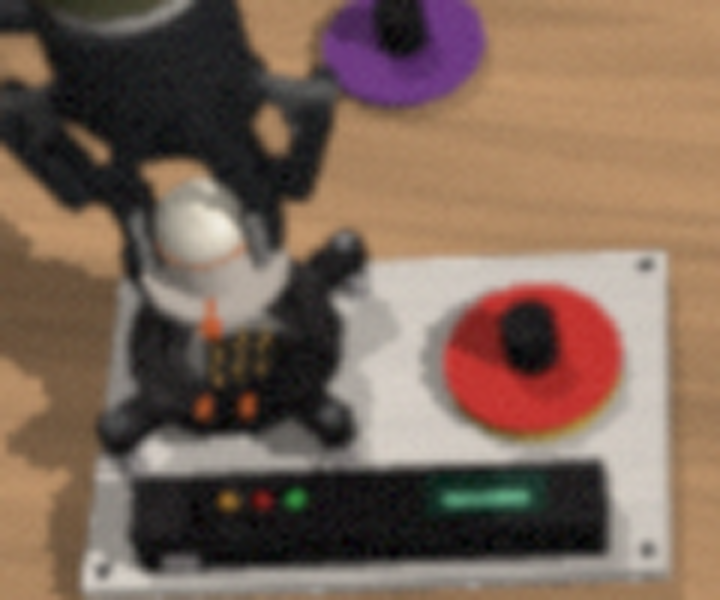

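The lug faces the notch, at scene (214.8,234.4) against an expected (214.0,234.4). The marks are at (213.6,247.2) and (220.6,247.2). I'll lower to just above the nest ring and compare there.

Request:
{"op": "carry_out", "data": {"plan": [[[0,0,0,0,0,-20,36],[0,0,0,0,0,-40,36],[0,0,0,0,0,-40,36],[0,0,0,0,0,-40,36],[0,0,0,0,0,-40,36]]]}}

```text
clock: 12.95
tcp_pos: [0.5813, -0.2589, 0.0766]
orientation: [0.001, -0.089, 0.996, -0.001]
wrist_force: [-0.2, -0.4, -0.6]
finger_gap: 0.0377
grip_force: 70.8
```

```bash
python3 - <<'E'
from h import *
s=shot("scene");t=shot("top");st=monitor.get_state();c=st["tcp_pos"];print(c,st["orientation"])
b=cv2.resize(s[205:265,190:270],None,fx=9,fy=9,interpolation=cv2.INTER_CUBIC)
cv2.imwrite("pics/p4.png",b[:,:,::-1])
z=c[2]-.0123
print("underside",z,"exp lug",proj("scene",[[c[0]+.0335*np.cos(.178),c[1]+.0335*np.sin(.178),z+.006]]),"ctr flange top",proj("scene",[[c[0],c[1],z+.008]]))
print(blobs(s,(0,120,100),(20,255,255),(195,215,240,262),2))
hsv=cv2.cvtColor(s,cv2.COLOR_RGB2HSV);m=cv2.inRange(hsv,(0,0,120),(180,80,255))
for y in range(225,248): 
    xs=np.nonzero(m[y,198:238])[0]+198; print(y,xs.min() if len(xs) else None,xs.max() if len(xs) else None,len(xs),end="; ")
N=[.581,-.2588]
print("\nnest notch centre top px exp",proj("scene",[[N[0]+.038*np.cos(.178),N[1]+.038*np.sin(.178),.056]]))
E
```

```text
[ 0.58136756 -0.25921985  0.0767054 ] [ 8.97537160e-04 -8.90951786e-02  9.96022516e-01 -6.25501248e-04]
underside 0.06440540367909556 exp lug [[216.07725474 243.35213616]] ctr flange top [[217.06903794 232.19028389]]
[(12, [216.8, 242.7], [215, 241, 4, 4]), (5, [220.6, 247.2], [220, 246, 2, 3]), (5, [213.6, 247.2], [213, 246, 2, 3])]
225 209 220 12; 226 209 220 12; 227 200 221 14; 228 200 222 16; 229 200 237 17; 230 200 237 17; 231 200 237 17; 232 200 237 20; 233 200 237 20; 234 199 229 19; 235 199 237 20; 236 199 237 24; 237 199 237 24; 238 199 237 23; 239 199 237 21; 240 199 237 16; 241 198 237 14; 242 198 237 8; 243 198 237 7; 244 198 237 7; 245 198 237 7; 246 198 237 4; 247 198 198 1; 
nest notch centre top px exp [[217.16165554 247.85164858]]
```

View pics/p4.png

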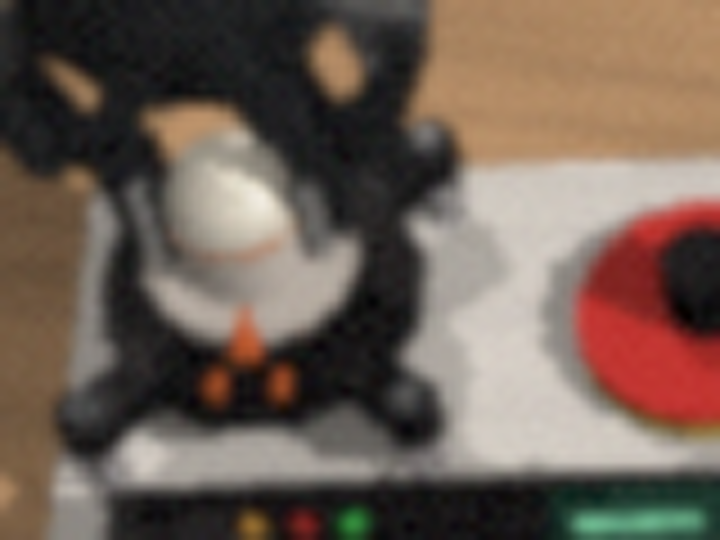

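The lug at (216.8,242.7) sits midway between the marks at 213.6 and 220.6. Lowering gently while watching the force.

Request:
{"op": "carry_out", "data": {"plan": [[[0,0,0,0,0,-5,36],[0,0,0,0,0,-8,36],[0,0,0,0,0,-10,36],[0,0,0,0,0,-11,36],[0,0,0,0,0,-11,36],[0,0,0,0,0,-11,36]]]}}

```text
clock: 13.65
tcp_pos: [0.5805, -0.2589, 0.0642]
orientation: [-0.0, -0.089, 0.996, 0.0]
wrist_force: [0.2, 0.1, -0.5]
finger_gap: 0.0379
grip_force: 70.8
```

It has entered the pocket with no force. Pressing.

Request:
{"op": "carry_out", "data": {"plan": [[[0,0,0,0,0,-1,36],[0,0,0,0,0,-2,36],[0,0,0,0,0,-3,36],[0,0,0,0,0,-4,36],[0,0,0,0,0,-4,36],[0,0,0,0,0,-4,36]]], "squeeze": 90}}

```text
clock: 14.25
tcp_pos: [0.5807, -0.2591, 0.061]
orientation: [0.0, -0.089, 0.996, -0.0]
wrist_force: [-1.7, -0.2, 4.6]
finger_gap: 0.0378
grip_force: 81.6
```

Request:
{"op": "carry_out", "data": {"plan": [[[0,0,0,0,0,-2,36],[0,0,0,0,0,-4,36],[0,0,0,0,0,-4,36],[0,0,0,0,0,-4,36]]]}}

```text
clock: 14.65
tcp_pos: [0.5807, -0.2591, 0.0575]
orientation: [0.0, -0.089, 0.996, -0.0]
wrist_force: [-2.5, 1.2, 9.7]
finger_gap: 0.0378
grip_force: 81.9
```

Request:
{"op": "carry_out", "data": {"plan": [[[0,0,0,0,0,-2,36],[0,0,0,0,0,-4,36],[0,0,0,0,0,-4,36],[0,0,0,0,0,-4,36]]]}}

```text
clock: 15.05
tcp_pos: [0.5808, -0.2591, 0.0542]
orientation: [0.001, -0.089, 0.996, -0.0]
wrist_force: [-4.2, 1.4, 12.7]
finger_gap: 0.0376
grip_force: 82.3
```

```bash
python3 - <<'E'
from h import *
s=shot("scene")
cv2.imwrite("pics/p5.png",cv2.resize(s[205:265,190:270],None,fx=9,fy=9,interpolation=cv2.INTER_CUBIC)[:,:,::-1])
print(blobs(s,(0,120,100),(20,255,255),(195,215,240,262),2))
E
```

```text
[(22, [219.4, 248.0], [217, 245, 6, 6]), (6, [214.5, 249.0], [214, 248, 2, 3])]
```

View pics/p5.png

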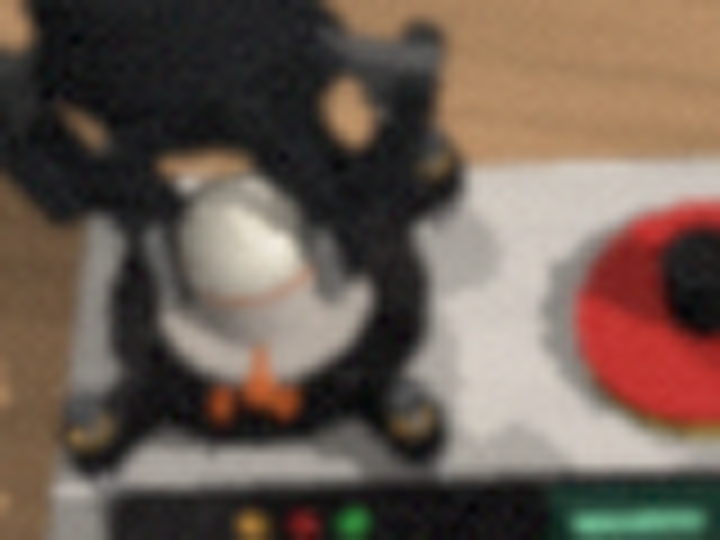

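The nest is going down, with the posts' gold shanks showing. The force and depth match a sensor seated flat in the pocket, about 7.8 mm down at 13.8 N of spring force. The lug at about (219,247) lies between the marks. Pressing to the stop.

Request:
{"op": "carry_out", "data": {"plan": [[[0,0,0,0,0,-1,36],[0,0,0,0,0,-2,36],[0,0,0,0,0,-3,36],[0,0,0,0,0,-3,36],[0,0,0,0,0,-3,36],[0,0,0,0,0,-3,36]]], "squeeze": 110}}

```text
clock: 15.7
tcp_pos: [0.5808, -0.2591, 0.0526]
orientation: [0.001, -0.089, 0.996, -0.001]
wrist_force: [-6.9, 3.0, 19.5]
finger_gap: 0.0377
grip_force: 83.3
```

Request:
{"op": "carry_out", "data": {"plan": [[[0,0,0,0,0,-0.5,36],[0,0,0,0,0,-1.5,36],[0,0,0,0,0,-1.5,36],[0,0,0,0,0,-1.5,36],[0,0,0,0,0,-1.5,36]]]}}

```text
clock: 16.2
tcp_pos: [0.5808, -0.2591, 0.0525]
orientation: [0.001, -0.089, 0.996, -0.001]
wrist_force: [-8.5, 3.9, 27.7]
finger_gap: 0.0378
grip_force: 84.1
```

```bash
python3 - <<'E'
from h import *
s=shot("scene");st=monitor.get_state();print(st["tcp_pos"],st["wrist_force"],st["grip_force"])
cv2.imwrite("pics/p6.png",cv2.resize(s[195:265,185:300],None,fx=6.9,fy=6.9,interpolation=cv2.INTER_CUBIC)[:,:,::-1])
E
```

```text
[ 0.58081589 -0.25910761  0.05251755] [-10.02207696   3.68099495  28.46333014] 84.14520489284769
```

View pics/p6.png

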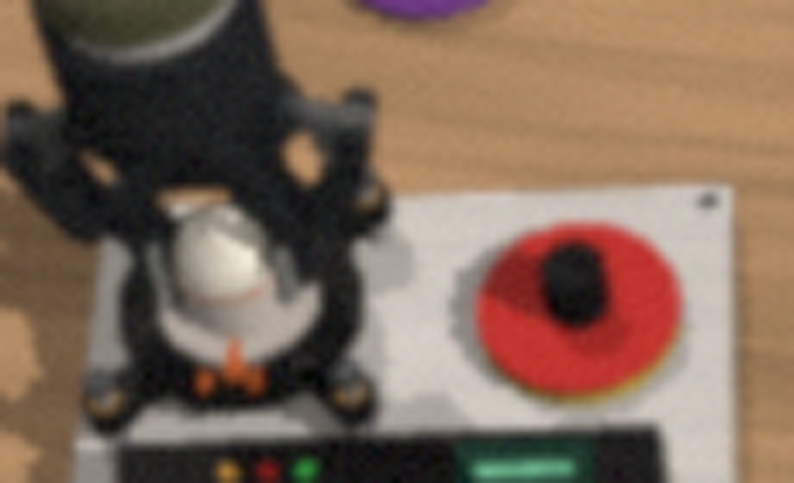

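The force rose from 19.5 to 28 N while z moved only 0.1 mm, so the nest is on its hard stop. The picture shows the sensor level, the lug between the marks and the cap parked. Handing in.

```bash
python3 -c "
from h import *
print(order.hand_in())"
```

```text
the job is handed in; nothing more can be done
None
```

I parked the red cap in the yellow ring, set the white sensor in the nest with its lug in the notch, and handed in the job at about 16 s, with the arm still pressing the sensor against the hard stop at about 28 N.

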